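# Beaker up on the tip-up drying peg, stirring rod into its tube

## Task

Put the washed things up to dry. Use the handle bar to fold the half-raised drying peg down flat, push the lying steel beaker along the rails until its rim is fully home against the peg's collar, and swing the peg upright with the bar so that the beaker stands upside down on it. Then move the stirring rod from its block into the narrow tube and push it right down to the bottom, without dropping it in; leave the other things where they are.

Things in the scene. Friction and masses are not known exactly. Their poses are not given: they have to be found in the camera images.
- stand: Fixed drying stand: flat grey base 100 x 460 x 12 mm with two steel rails (10 mm round, tops 34 mm above the bench, 40 mm apart) along its +y axis from 45 to 390 mm, and two aluminium hinge cheeks 76 mm high at y = 0, outer faces at x = +-48 mm. Origin: on the bench, straight below the hinge; z up, y from the hinge along the rails.
- hinge (a point): On the stand, 60 mm above its origin: centre of the peg's hinge, whose axis is the stand's x axis. Axes as the stand.
- peg (a joint): Angle of the black tip-up peg, rad: 0 = folded flat along the rails (stand +y), 1.57 = upright (end stops at both). Stiff hinge, stays where left; up to 10 N at the bar. Peg 42 mm in diameter (last 20 mm: 28), ending 120 mm beyond its collar; collar 76 mm in diameter. Folded flat, it is in line with the lying beaker, axis 60 mm above the bench.
- collar (a point): Centre of the collar's seat face, at the foot of the peg, 30 mm from the hinge. Its y axis points along the peg to its nose, its x axis along the hinge.
- bar (a point): Middle of the peg's handle bar: black, round, 14 mm thick, 64 mm free length, parallel to the hinge, on the robot's side (-x) of a flat lever arm. 120 mm from the hinge axis, 94 mm to -x of the hinge centre. Square to the peg: straight above the hinge when the peg is flat, level with it to the stand's -y when the peg is upright. Can be pinched or hooked from above.
- beaker: Plain steel beaker (straight round, no handle): outside diameter 64, inside 56, length 150, floor 5 mm thick, 0.1 to 0.2 kg. Starts lying on the rails, mouth towards the peg, clear of it. Origin: centre of the outside of its closed end; z from there to the mouth.
- mouth (a point): Centre of the beaker's rim plane, 150 mm from its origin. Axes as the beaker.
- rod: Stirring rod standing upright in the grey block: white shaft 7 mm in diameter, 128 mm long, below a black head 14 mm in diameter and 32 mm long; 160 mm in all. Origin: centre of its lower end; z to the head.
- rod_head (a point): Middle of the part of the rod's head to grip, 144 mm above the rod's lower end.
- block: Fixed grey block 50 x 50 x 60 mm with an 8 mm hole, 45 mm deep, in the middle of its top (hole floor 15 mm above the bench). Origin: centre of its underside.
- narrow_tube: Fixed narrow white tube on a dark round foot (52 mm wide, 12 mm thick), 110 mm high in all, outside 18, bore 12 mm, flared to 18 mm at the mouth: the tall thin one of the two tubes. Origin: centre of the underside of the foot.
- narrow_mouth (a point): Centre of the narrow tube's mouth, 110 mm above the bench.
- narrow_floor (a point): Centre of the narrow tube's inner floor, 15 mm above the bench. z up.
- wide_tube: Fixed white tube like the other but short and wide: 85 mm high, outside 36 mm. Not to be used. Origin: centre of the underside of the foot.
- reagent: Bystander: clear closed bottle with an orange cap, 86 mm in diameter, 170 high. Origin: centre of its underside.
- tin: Bystander: flat round aluminium tin, 84 mm in diameter, 28 high. Origin: centre of its underside.
- small_beaker: Bystander: small steel cup standing upright, 52 mm in diameter, 60 high. Origin: centre of its underside.
- dish: Bystander: shallow clear dish, 80 mm in diameter, 14 high. Origin: centre of its underside.
- cap: Bystander: blue screw cap, 26 mm in diameter, 16 high. Origin: centre of its underside.
- spool: Bystander: black and white spool, 70 mm in diameter, 30 high. Origin: centre of its underside.

How it is judged:
By the outcome, as a careful person would: the job done as asked, in the order asked, and still so for the second after the job is handed in, with the robot touching nothing.
It also fails if it takes over 72 s, if anything falls off the work surface, if the arm or the gripper's body presses on something with over 40 N, if the wrist force passes 120 N, or if a joint passes its speed limit or range.

## Robot

A 7-joint arm with a two-finger parallel gripper is mounted at the origin on the work surface. World frame = base frame: x ahead of the robot, y to its left, z up, the work surface at z = 0. Lengths are in m, angles in rad, forces in N, time in s.
With the tool pointing down it reaches from about 0.35 to 0.9 m from the base axis. Payload 8.1 kg.
Tool frame: the origin (TCP) lies on the front face of the gripper's body, between the roots of the fingers; the fingertips stand 66 mm ahead of it and the grasp point (between the pads) lies 47 mm ahead of it; z points along the fingers, y is the line along which they close (so a half turn about z gives the same grasp; the last joint's range is limited). The gripper opens to 92 mm and grips with 3 to 60 N. Pads are 19 mm wide; open, the fingers measure 130 mm over their backs; the gripper's body (75 mm by 190 mm) begins 47 mm behind the grasp point.
Start: joints at [1.092, 0.434, 0.025, 1.573, -0.012, 1.134, -0.075], TCP at [0.229, -0.581, 0.292] pointing down, gripper open.
Joint ranges: [-2.62, 2.62], [-0.44, 2.09], [-1.27, 1.32], [0.08, 2.57], [-1.32, 4.46], [0.12, 2], [-2.74, 2.74]. Speed limits (rad/s): [2.22, 2.22, 3.01, 3.01, 3.14, 3.14, 3.14].

## Interface

Orientations are given as a unit quaternion [x, y, z, w].
In Python, from rig import telemetry, vision, bot gives the robot as it stands.
- The arm moves only by the shell command python3 -m inch 'ROWS' [FORCE]. ROWS is JSON, a list of rows, each an object of numbers: "ax", "ay", "az": the turn, a rotation vector about the tool's x, y, z normalised to -1 to 1, where 1 is pi rad; "dx", "dy", "dz": the shift along the tool's x, y, z normalised to -1 to 1, where 1 is 0.2 m; "claw": the opening, from -1 (shut) to 1 (fully open). A call has 1 to 8 rows; each row is the pose to reach, as a shift and turn from the pose commanded when the call began, along the tool's axes at that moment, turning the shorter way round; what a row does not reach only later rows make up. A row lasts 1/10 s, in which the tool goes at most 50 mm and 8.59 degrees, less where a joint would pass 70% of its speed; a pose out of reach is approached as far as the arm can. A call with a number of a shift or a turn outside -1 to 1 is refused whole. A call with a gripper value outside its range is refused whole. The fingers move at their own pace and stop on an object; FORCE is the grip in N (left out, the last holds). Time passes only in rows, so rows that repeat a pose let the fingers close. It gives the time, the measured TCP pose, the force, the opening and the grip force at its end, in the units of the state.
- telemetry.state(): the state, without advancing time (a new reading comes with each control period).
- vision.camera(name): name is "scene" or "top" or "wrist"; returns (picture, depth): 400x640x3 uint8, blue, green, red; 400x640 float32, m along the optical axis (not along the pixel's ray), 0 where there is no reading.
- vision.camera_info(name): a dict with "fovy" (degrees; the focal length in pixels is half the picture's height over the tangent of half this angle, whatever the lens; pixels are square), "cx", "cy" (the principal point, pixels), "D" ([k1, k2, p1, p2, k3] as OpenCV has them; the pictures are not rectified), "world_from_camera" (4x4, takes a point from camera to world coordinates). Camera axes: x right, y down, z forward; pixel columns grow to the right and rows downward; lengths in m; the calibration is good to about 2 mm. A picture is of the moment at which its call begins: read the wrist's pose just before it. camera_info takes no time and is no camera call; for the wrist camera it gives the pose at the moment of the call.
- bot.hand_in(): hands the job in; it is judged then, once.
The state is a dict: "clock": time; "q": joint angles; "qd": joint speeds; "tau": joint torques, N m; "tcp_pos": TCP position; "tcp_rot": TCP orientation; "wrist_force": force on the tool from outside, world axes, zero at the start; "moment": the same for the moment, N m; "finger_gap": finger opening in m; "finger_force": force on a finger pad.
Only numpy, scipy, OpenCV 4.12 (cv2) and the standard library are available. Lean on these libraries where they do the work, as an engineer would, in place of code of your own. Each camera call takes 0.05 s, during which the arm holds its last target. There are 200 camera calls.

## Working session

There is one attempt and no reset: what is moved stays moved. The work goes in short steps, Python scripts to look and compute and a shell command to move; the robot and the scene stay as the last step left them, time stands still between calls to the robot, and variables do not carry over. Pictures are saved under pics/ and viewed, at most 10 in all, crops included, and the job is handed in when it is done.

```bash
mkdir -p pics; ls; cat > h.py <<'E'
import numpy as np, cv2, json
from rig import telemetry, vision, bot
from scipy.spatial.transform import Rotation as R
def K(i):
    f=200/np.tan(np.radians(i["fovy"])/2); return np.array([[f,0,i["cx"]],[0,f,i["cy"]],[0,0,1]])
def grab(n):
    i=vision.camera_info(n); p,d=vision.camera(n)
    np.savez(f"pics/{n}.npz",p=p,d=d,T=i["world_from_camera"],K=K(i),D=np.array(i["D"])); return p,d
def cloud(n):
    z=np.load(f"pics/{n}.npz"); h,w=z["d"].shape
    u,v=np.meshgrid(np.arange(w),np.arange(h)); uv=np.stack([u,v],-1).reshape(-1,1,2).astype(float)
    r=cv2.undistortPoints(uv,z["K"],z["D"]).reshape(h,w,2)
    P=np.dstack([r,np.ones((h,w))])*z["d"][...,None]
    return P@z["T"][:3,:3].T+z["T"][:3,3],z["p"],z["d"]
def ray(n,uv,height):
    z=np.load(f"pics/{n}.npz"); r=cv2.undistortPoints(np.array(uv,float).reshape(-1,1,2),z["K"],z["D"]).reshape(-1,2)
    d=np.c_[r,np.ones(len(r))]@z["T"][:3,:3].T; o=z["T"][:3,3]
    return o+d*((height-o[2])/d[:,2])[:,None]
def rel(pos,Rm):
    "dx dy dz ax ay az from current tcp to target pos / rotation matrix"
    s=telemetry.state(); r=R.from_quat(s["tcp_rot"])
    return np.r_[r.inv().apply(np.array(pos)-s["tcp_pos"])/0.2,(r.inv()*R.from_matrix(Rm)).as_rotvec()/np.pi].round(4)
E
python3 - <<'E'
from h import *
for n in("scene","top"):
    p,d=grab(n); cv2.imwrite(f"pics/{n}1.png",p); i=vision.camera_info(n); print(n,i["fovy"],i["D"],np.round(i["world_from_camera"],3).tolist())
s=telemetry.state(); print(s)
print(R.from_quat(s["tcp_rot"]).as_matrix().round(3))
E
```

```text
pics
scene 55.00514322471054 [0.01547772 0.         0.         0.         0.        ] [[-0.817, 0.317, -0.481, 1.003], [0.576, 0.477, -0.663, 0.672], [0.019, -0.819, -0.573, 0.694], [0.0, 0.0, 0.0, 1.0]]
top 49.35878078923694 [-0.12193692  0.          0.          0.          0.        ] [[-0.005, -0.989, 0.15, 0.35], [-1.0, 0.005, -0.003, 0.017], [0.003, -0.15, -0.989, 1.407], [0.0, 0.0, 0.0, 1.0]]
{'clock': 0.1, 'q': array([ 1.09241575,  0.43516692,  0.02497389,  1.5739964 , -0.01155642,
        1.13399009, -0.07507368]), 'qd': array([-0.00079072, -0.00068301,  0.0011437 , -0.00261913,  0.00074402,
        0.00297367, -0.00025836]), 'tau': array([ 3.12748671e-03, -6.69123101e+01,  9.87855233e-01, -3.15138388e+01,
       -6.06334372e-02,  3.76213691e-02,  4.81802306e-05]), 'tcp_pos': array([ 0.22919025, -0.58107536,  0.2915187 ]), 'tcp_rot': array([ 9.82402556e-01,  1.86774505e-01, -2.14271728e-04, -6.75301413e-04]), 'wrist_force': array([-0.30593298, -0.68053555,  0.51652763]), 'moment': array([ 1.82941433e-02, -3.85564789e-05,  1.78091212e-02]), 'finger_force': 0.0, 'finger_gap': 0.09186515082337317}
[[ 0.93   0.367 -0.001]
 [ 0.367 -0.93   0.001]
 [-0.    -0.001 -1.   ]]
```

View pics/top1.png

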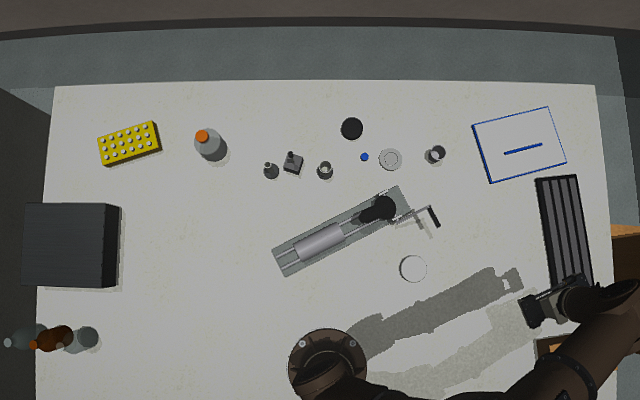

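View pics/scene1.png

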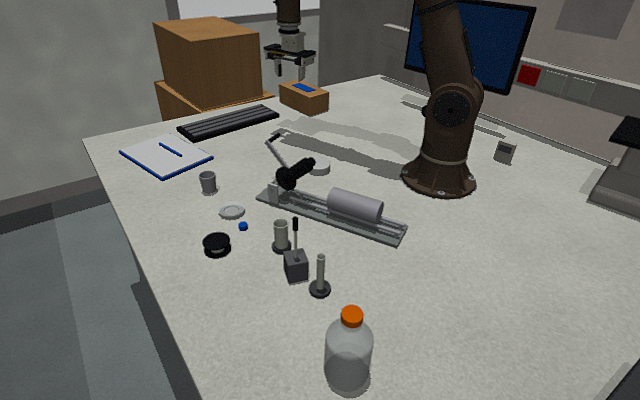

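```bash
python3 - <<'E'
from h import *
P,p,d=cloud("top")
c=cv2.resize(p[140:290,250:450],None,fx=4,fy=4,interpolation=cv2.INTER_CUBIC); cv2.imwrite("pics/crop1.png",c)
def at(x0,x1,y0,y1):return P[y0:y1,x0:x1].reshape(-1,3)
print("bench",np.median(at(200,250,180,220),0))
q=at(265,420,180,285); m=(q[:,2]>.006)&(q[:,2]<.017); b=q[m]
r=cv2.minAreaRect((b[:,:2]*1000).astype(np.float32)); print("base",m.sum(),r,cv2.boxPoints(r).tolist())
m=(q[:,2]>.08); print("high pts beaker/peg",np.c_[q[m]][::8].round(3).tolist())
for n,(x0,x1,y0,y1) in dict(narrow=(260,282,155,182),block=(282,304,148,175)).items():
    q=at(x0,x1,y0,y1); q=q[q[:,2]>.04]; print(n,len(q),q[np.argsort(-q[:,2])][:14].round(3).tolist())
E
```

```text
bench [5.33138193e-01 3.34371151e-01 4.20233199e-04]
base 2501 ((428.21661376953125, -46.93190002441406), (499.1574401855469, 335.42626953125), 89.52896881103516) [[258.4573669433594, -295.1234130859375], [593.872314453125, -297.8809509277344], [597.975830078125, 201.25961303710938], [262.5609130859375, 204.01715087890625]]
high pts beaker/peg [[0.35, 0.017, 1.407], [0.35, 0.017, 1.407], [0.53, -0.176, 0.1], [0.528, -0.169, 0.089], [0.35, 0.017, 1.407], [0.523, -0.182, 0.1], [0.521, -0.174, 0.094], [0.52, -0.16, 0.08], [0.518, -0.186, 0.096], [0.516, -0.169, 0.083], [0.514, -0.191, 0.103], [0.512, -0.174, 0.092], [0.51, -0.195, 0.111], [0.509, -0.173, 0.096], [0.507, -0.196, 0.109], [0.503, -0.161, 0.114], [0.505, -0.188, 0.096], [0.5, -0.142, 0.122], [0.501, -0.168, 0.11], [0.502, -0.193, 0.103], [0.496, -0.139, 0.128], [0.496, -0.163, 0.123], [0.499, -0.191, 0.097], [0.492, -0.126, 0.133], [0.492, -0.15, 0.134], [0.495, -0.177, 0.107], [0.496, -0.203, 0.098], [0.489, -0.134, 0.14], [0.49, -0.159, 0.128], [0.493, -0.188, 0.094], [0.486, -0.107, 0.141], [0.484, -0.13, 0.152], [0.487,
[... 3599 characters left out ...]
 [0.341, 0.082, 0.083], [0.35, 0.017, 1.407]]
narrow 69 [[0.624, 0.191, 0.117], [0.634, 0.191, 0.114], [0.628, 0.191, 0.113], [0.625, 0.173, 0.113], [0.628, 0.194, 0.112], [0.637, 0.182, 0.112], [0.619, 0.179, 0.112], [0.637, 0.188, 0.112], [0.619, 0.176, 0.111], [0.619, 0.185, 0.11], [0.638, 0.179, 0.11], [0.635, 0.186, 0.11], [0.622, 0.191, 0.11], [0.622, 0.173, 0.109]]
block 282 [[0.35, 0.017, 1.407], [0.35, 0.017, 1.407], [0.35, 0.017, 1.407], [0.35, 0.017, 1.407], [0.64, 0.107, 0.179], [0.643, 0.11, 0.179], [0.643, 0.113, 0.179], [0.649, 0.113, 0.178], [0.649, 0.107, 0.178], [0.646, 0.113, 0.177], [0.643, 0.108, 0.176], [0.646, 0.11, 0.176], [0.649, 0.105, 0.176], [0.643, 0.105, 0.176]]
```

View pics/crop1.png

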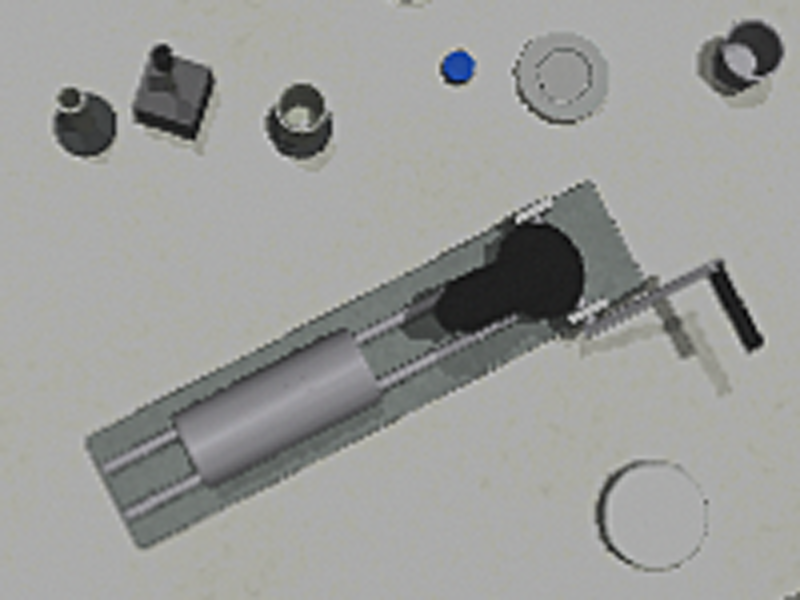

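```bash
cat >> h.py <<'E'
def crop(pts): return (np.array(pts,float)+.5)/4-.5+np.array([250,140])
E
python3 - <<'E'
from h import *
P,p,d=cloud("top")
g=lambda pts,z: ray("top",crop(pts),z)
print("base L,B,TR",g([(87,440),(140,548),(590,182)],.012).round(4).tolist())
print("rail ends",g([(106,467),(128,515)],.034).round(4).tolist())
print("cheeks",g([(533,210),(588,317)],.076).round(4).tolist())
print("bar ends",g([(716,265),(757,345)],.12).round(4).tolist())
print("beaker closed-end corners",g([(178,412),(207,487)],.06).round(4).tolist(),"mouth", g([(349,333),(380,398)],.06).round(4).tolist())
print("narrow",g([(69,98)],.11).round(4).tolist(),"rod",g([(161,57)],.175).round(4).tolist())
for n in ("top","scene"):
  P,p,d=cloud(n); q=P.reshape(-1,3); 
  m=(q[:,2]>.165)&(q[:,2]<.185)&(abs(q[:,0]-.645)<.03)&(abs(q[:,1]-.11)<.03); print(n,"rod",m.sum(),q[m].mean(0))
  m=(q[:,2]>.1)&(q[:,2]<.118)&(abs(q[:,0]-.627)<.03)&(abs(q[:,1]-.183)<.03); print(n,"tube",m.sum(),q[m].mean(0),(q[m].min(0)+q[m].max(0))/2)
  m=(q[:,2]>.07)&(q[:,2]<.2)&(q[:,0]>.38)&(q[:,0]<.5)&(q[:,1]>-.32)&(q[:,1]<-.225); print(n,"bar",m.sum(),q[m].min(0),q[m].max(0))
  dark=(p.reshape(-1,3).max(1)<40)&m; b=q[dark]; print("bar dark",len(b),b.mean(0),np.linalg.svd(b-b.mean(0))[2][0] if len(b)>3 else 0, b.min(0),b.max(0))
E
```

```text
base L,B,TR [[0.3708, 0.1773, 0.012], [0.2856, 0.1346, 0.012], [0.5771, -0.23, 0.012]]
rail ends [[0.3494, 0.1597, 0.034], [0.3121, 0.1423, 0.034]]
cheeks [[0.5449, -0.1735, 0.076], [0.4615, -0.2139, 0.076]]
bar ends [[0.4961, -0.3042, 0.12], [0.4358, -0.333, 0.12]]
beaker closed-end corners [[0.3914, 0.1018, 0.06], [0.334, 0.0794, 0.06]] mouth [[0.4517, -0.0305, 0.06], [0.4014, -0.0539, 0.06]]
narrow [[0.6279, 0.1828, 0.11]] rod [[0.6439, 0.108, 0.175]]
top rod 19 [0.64604168 0.10811599 0.17515044]
top tube 34 [0.62914687 0.18363173 0.10810934] [0.62835197 0.18359453 0.10839936]
top bar 185 [ 0.43038575 -0.31937548  0.07551051] [ 0.49545628 -0.22605583  0.15878874]
bar dark 62 [ 0.46357431 -0.30683827  0.15266034] [-0.90186974 -0.43050134 -0.03604942] [ 0.43326857 -0.31937548  0.14637698] [ 0.48897948 -0.29345394  0.15878874]
scene rod 41 [0.64791192 0.10878416 0.17272888]
scene tube 74 [0.62767048 0.18005851 0.1071928 ] [0.62812969 0.18082661 0.10643991]
scene bar 211 [ 0.43368564 -0.31979877  0.07993475] [ 0.49775151 -0.22837859  0.15711546]
bar dark 38 [ 0.45788603 -0.30722941  0.15164867] [0.89627487 0.44347671 0.00444618] [ 0.43368564 -0.31979877  0.14599506] [ 0.48338207 -0.29435656  0.15640172]
```

```bash
cat >> h.py <<'E'
a=np.radians(26.5); xs=np.array([np.cos(a),np.sin(a),0]); ys=np.array([-np.sin(a),np.cos(a),0]); O=np.array([.5043,-.1955,0])
RT=np.c_[xs,-ys,[0,0,-1]]
def S(x,y,z): return O+x*xs+y*ys+np.array([0,0,z])
def toS(p): q=np.array(p)-O; return np.array([q@xs,q@ys,q[2]])
E
python3 -c "
from h import *
print(rel([.459,-.307,.29],RT))"
```

```text
[ 1.5718e+00 -8.5310e-01  8.5000e-03 -4.0000e-04  0.0000e+00 -2.7600e-02]
```

```bash
python3 -m inch '[{"dx":0.2,"dy":-0.1,"claw":1},{"dx":0.4,"dy":-0.2,"claw":1},{"dx":0.6,"dy":-0.32,"claw":1},{"dx":0.8,"dy":-0.43,"claw":1},{"dx":0.9,"dy":-0.48,"az":-0.0276,"claw":1},{"dx":0.9,"dy":-0.48,"az":-0.0276,"claw":1}]'
python3 -c "
from h import *
print(rel([.459,-.307,.29],RT))"
```

```text
[ 1.5718e+00 -8.5310e-01  8.5000e-03 -4.0000e-04  0.0000e+00 -2.7600e-02]invalid input at $[0]: expected keys ax, ay, az, dx, dy, dz, claw
```

All keys are required.

```bash
python3 -m inch '[{"dx":0.2,"dy":-0.1,"dz":0,"ax":0,"ay":0,"az":0,"claw":1},{"dx":0.4,"dy":-0.2,"dz":0,"ax":0,"ay":0,"az":0,"claw":1},{"dx":0.6,"dy":-0.32,"dz":0,"ax":0,"ay":0,"az":0,"claw":1},{"dx":0.8,"dy":-0.43,"dz":0,"ax":0,"ay":0,"az":0,"claw":1},{"dx":0.9,"dy":-0.48,"dz":0,"ax":0,"ay":0,"az":-0.0276,"claw":1},{"dx":0.9,"dy":-0.48,"dz":0,"ax":0,"ay":0,"az":-0.0276,"claw":1}]'
python3 -c "
from h import *
print(rel([.459,-.307,.29],RT))"
```

```text
clock: 0.7
tcp_pos: [0.3647, -0.4224, 0.2921]
tcp_rot: [0.972, 0.234, 0.001, -0.001]
wrist_force: [0.0, -0.0, -0.5]
finger_gap: 0.092
finger_force: 0.0
[ 6.821e-01 -2.996e-01  1.190e-02 -4.000e-04 -5.000e-04  2.900e-03]
```

```bash
python3 -m inch '[{"dx":0.25,"dy":-0.11,"dz":0,"ax":0,"ay":0,"az":0,"claw":0.3},{"dx":0.5,"dy":-0.22,"dz":0,"ax":0,"ay":0,"az":0.003,"claw":0.3},{"dx":0.67,"dy":-0.3,"dz":0,"ax":0,"ay":0,"az":0.003,"claw":0.3},{"dx":0.67,"dy":-0.3,"dz":0,"ax":0,"ay":0,"az":0.003,"claw":0.3},{"dx":0.67,"dy":-0.3,"dz":0,"ax":0,"ay":0,"az":0.003,"claw":0.3}]'
python3 - <<'E'
from h import *
p,d=grab("wrist"); cv2.imwrite("pics/w1.png",p); print(telemetry.state()["tcp_pos"]); print(np.load("pics/wrist.npz")["T"].round(3))
P,p,d=cloud("wrist"); q=P.reshape(-1,3); ok=d.reshape(-1)>0
m=ok&(q[:,2]>.1)&(q[:,2]<.2)&(np.linalg.norm(q[:,:2]-[.459,-.307],axis=1)<.07)&(p.reshape(-1,3).max(1)<50)
print(m.sum(),q[m].mean(0),q[m].min(0),q[m].max(0))
E
```

```text
clock: 1.2
tcp_pos: [0.4549, -0.3123, 0.2919]
tcp_rot: [0.974, 0.225, -0.0, -0.0]
wrist_force: [-1.3, -0.7, 0.1]
finger_gap: 0.0605
finger_force: 0.0
[ 0.45403459 -0.31352579  0.29191839]
[[ 0.44  -0.869 -0.229  0.516]
 [-0.898 -0.425 -0.112 -0.283]
 [ 0.     0.255 -0.967  0.383]
 [ 0.     0.     0.     1.   ]]
1051 [ 0.46269263 -0.31109687  0.15198052] [ 0.43124527 -0.33080117  0.14746405] [ 0.49467108 -0.29321649  0.15518071]
```

View pics/w1.png

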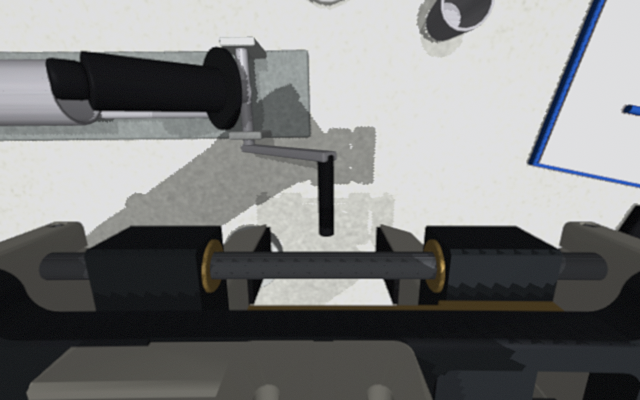

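```bash
python3 - <<'E'
from h import *
P,p,d=cloud("wrist"); q=P.reshape(-1,3); ok=d.reshape(-1)>0
s=np.array([(q-O)@xs,(q-O)@ys,q[:,2]]).T
m=ok&(s[:,2]>.1)&(s[:,2]<.2)&(np.linalg.norm(q[:,:2]-[.459,-.307],axis=1)<.07)&(p.reshape(-1,3).max(1)<50)
b=s[m]; print("bar",b.min(0),b.max(0),np.median(b,0)); pc=np.polyfit(b[:,0],b[:,1],1); print("yaw err",pc)
m=ok&(s[:,2]>.071)&(s[:,2]<.08)&(abs(s[:,1])<.035)&(p.reshape(-1,3).min(1)>110); 
for sg in(-1,1):
    c=s[m&(s[:,0]*sg>.03)&(s[:,0]*sg<.06)]; print("cheek",len(c),c.min(0),c.max(0),c.mean(0))
m=ok&(s[:,2]>.008)&(s[:,2]<.016)&(abs(s[:,1]+.02)<.08)&(abs(s[:,0])<.065); c=s[m]; print("base",c.min(0),c.max(0))
for lo,hi in((-.065,-.04),(-.04,-.02)):
    e=c[(c[:,1]>lo)&(c[:,1]<hi)]; print(e[:,0].min(),e[:,0].max())
print("tcp S",toS(telemetry.state()["tcp_pos"]))
E
```

```text
bar [-0.12246951 -0.09098497  0.14746405] [-0.05527313 -0.07873736  0.15518071] [-0.08809669 -0.08506547  0.15211159]
yaw err [-0.00075196 -0.08495328]
cheek 233 [-0.04685797 -0.01821365  0.07264451] [-0.03961798  0.01420841  0.07742551] [-0.04293947 -0.00146978  0.07492384]
cheek 311 [ 0.03817494 -0.01800165  0.07245231] [0.04848967 0.02274241 0.0775807 ] [ 0.04458029 -0.00177716  0.07484533]
base [-0.04930479 -0.06617485  0.00805956] [0.05167304 0.05998319 0.01556057]
-0.04862897504634142 0.051673041318251685
-0.048532344110668604 0.05063000328549122
tcp S [-0.09764709 -0.08319702  0.29191839]
```

```bash
cat >> h.py <<'E'
O=O+.0013*xs-.0015*ys
E
python3 -m inch '[{"dx":0,"dy":0.005,"dz":0.16,"ax":0,"ay":0,"az":0,"claw":0.1},{"dx":0,"dy":0.01,"dz":0.32,"ax":0,"ay":0,"az":0,"claw":0},{"dx":0,"dy":0.01,"dz":0.485,"ax":0,"ay":0,"az":0,"claw":0},{"dx":0,"dy":0.01,"dz":0.485,"ax":0,"ay":0,"az":0,"claw":-0.4},{"dx":0,"dy":0.01,"dz":0.485,"ax":0,"ay":0,"az":0,"claw":-1},{"dx":0,"dy":0.01,"dz":0.485,"ax":0,"ay":0,"az":0,"claw":-1},{"dx":0,"dy":0.01,"dz":0.485,"ax":0,"ay":0,"az":0,"claw":-1}]' 20
python3 - <<'E'
from h import *
s=telemetry.state(); t=toS(s["tcp_pos"]); print(t,s["finger_gap"],s["wrist_force"])
y,z=t[1],t[2]-.047-.06; th=np.arctan2(-y,z); print("theta",th,np.hypot(y,z))
for k in np.linspace(th,-.02,9)[1:]: print(k.round(3),np.round([-(-.12*np.sin(k)-y)/.2,-(.12*np.cos(k)-z)/.2],4))
E
```

```text
clock: 1.95
tcp_pos: [0.4562, -0.3152, 0.197]
tcp_rot: [0.975, 0.224, 0.001, 0.001]
wrist_force: [-0.5, -0.8, 1.4]
finger_gap: 0.0186
finger_force: 0.0
[-0.0977303  -0.08416966  0.19700058] 0.01858767104916281 [-0.5169737  -0.75544258  1.40606168]
theta 0.7519323567062212 0.12322595787899407
0.655 [-0.0551 -0.0257]
0.559 [-0.1027 -0.0587]
0.462 [-0.1532 -0.087 ]
0.366 [-0.2061 -0.1103]
0.269 [-0.2611 -0.1283]
0.173 [-0.3176 -0.141 ]
0.076 [-0.375  -0.1482]
-0.02 [-0.4328 -0.1499]
```

```bash
python3 -m inch '[{"dx":0,"dy":0,"dz":0,"ax":0,"ay":0,"az":0,"claw":-1},{"dx":0,"dy":0,"dz":0,"ax":0,"ay":0,"az":0,"claw":-1},{"dx":0,"dy":0,"dz":0,"ax":0,"ay":0,"az":0,"claw":-1}]'
python3 - <<'E'
from h import *
s=telemetry.state(); t=toS(s["tcp_pos"]); print(t,s["finger_gap"],s["finger_force"])
y,z=t[1],t[2]-.047-.06; th=np.arctan2(-y,z); print("theta",th,np.hypot(y,z))
E
python3 -m inch '[{"dx":0,"dy":-0.055,"dz":-0.03,"ax":0,"ay":0,"az":0,"claw":-1},{"dx":0,"dy":-0.103,"dz":-0.064,"ax":0,"ay":0,"az":0,"claw":-1},{"dx":0,"dy":-0.153,"dz":-0.093,"ax":0,"ay":0,"az":0,"claw":-1},{"dx":0,"dy":-0.206,"dz":-0.116,"ax":0,"ay":0,"az":0,"claw":-1},{"dx":0,"dy":-0.261,"dz":-0.134,"ax":0,"ay":0,"az":0,"claw":-1},{"dx":0,"dy":-0.318,"dz":-0.147,"ax":0,"ay":0,"az":0,"claw":-1},{"dx":0,"dy":-0.375,"dz":-0.154,"ax":0,"ay":0,"az":0,"claw":-1},{"dx":0,"dy":-0.42,"dz":-0.155,"ax":0,"ay":0,"az":0,"claw":-1}]'
python3 -m inch '[{"dx":0,"dy":-0.01,"dz":0,"ax":0,"ay":0,"az":0,"claw":-1},{"dx":0,"dy":-0.01,"dz":0,"ax":0,"ay":0,"az":0,"claw":-1}]'
python3 - <<'E'
from h import *
s=telemetry.state(); t=toS(s["tcp_pos"]); print(t,s["finger_gap"],s["finger_force"],s["wrist_force"])
E
```

```text
clock: 2.25
tcp_pos: [0.456, -0.3146, 0.1965]
tcp_rot: [0.974, 0.225, 0.001, 0.001]
wrist_force: [-2.5, 1.8, 6.7]
finger_gap: 0.0133
finger_force: 20.0
[-0.09765304 -0.08356524  0.19648792] 0.013273997708771664 19.981852769851685
theta 0.7511868392681262 0.12243870796422802
clock: 3.05
tcp_pos: [0.419, -0.241, 0.2282]
tcp_rot: [0.975, 0.224, 0.001, 0.003]
wrist_force: [-2.0, -8.0, 5.1]
finger_gap: 0.0133
finger_force: 20.0
clock: 3.25
tcp_pos: [0.4185, -0.2401, 0.2281]
tcp_rot: [0.975, 0.224, 0.001, 0.003]
wrist_force: [-2.2, -9.1, 6.2]
finger_gap: 0.0133
finger_force: 20.0
[-9.80032821e-02 -9.54196882e-05  2.28068260e-01] 0.0132718509684373 19.99238759279251 [-2.19736052 -9.14024393  6.24371121]
```

```bash
python3 -m inch '[{"dx":0,"dy":-0.02,"dz":0,"ax":0,"ay":0,"az":0,"claw":-1},{"dx":0,"dy":-0.02,"dz":0,"ax":0,"ay":0,"az":0,"claw":-1},{"dx":0,"dy":-0.02,"dz":0,"ax":0,"ay":0,"az":0,"claw":-1}]'
python3 - <<'E'
from h import *
s=telemetry.state(); t=toS(s["tcp_pos"]); print(t,s["wrist_force"]@ys)
E
```

```text
clock: 3.55
tcp_pos: [0.4182, -0.2395, 0.2283]
tcp_rot: [0.975, 0.223, 0.003, 0.005]
wrist_force: [5.1, -23.3, -4.2]
finger_gap: 0.013
finger_force: 20.0
[-0.09798366  0.0004918   0.22826803] -23.09742363036079
```

```bash
python3 -m inch '[{"dx":0,"dy":0.02,"dz":0,"ax":0,"ay":0,"az":0,"claw":-0.3},{"dx":0,"dy":0.02,"dz":0,"ax":0,"ay":0,"az":0,"claw":-0.3},{"dx":0,"dy":0.02,"dz":0,"ax":0,"ay":0,"az":0,"claw":-0.3},{"dx":0,"dy":0.02,"dz":-0.1,"ax":0,"ay":0,"az":0,"claw":-0.3},{"dx":0,"dy":0.02,"dz":-0.3,"ax":0,"ay":0,"az":0,"claw":-0.3},{"dx":0.1,"dy":-0.15,"dz":-0.36,"ax":0,"ay":0,"az":0,"claw":-1},{"dx":0.2,"dy":-0.35,"dz":-0.36,"ax":0,"ay":0,"az":0,"claw":-1},{"dx":0.3,"dy":-0.55,"dz":-0.36,"ax":0,"ay":0,"az":0,"claw":-1}]' 30
python3 -m inch '[{"dx":0.05,"dy":-0.24,"dz":0,"ax":0,"ay":0,"az":0,"claw":-1},{"dx":0.1,"dy":-0.48,"dz":0,"ax":0,"ay":0,"az":0,"claw":-1},{"dx":0.15,"dy":-0.72,"dz":0,"ax":0,"ay":0,"az":0,"claw":-1},{"dx":0.19,"dy":-0.95,"dz":0,"ax":0,"ay":0,"az":0,"claw":-1},{"dx":0.19,"dy":-0.95,"dz":0,"ax":0,"ay":0,"az":0,"claw":-1},{"dx":0.19,"dy":-0.95,"dz":0,"ax":0,"ay":0,"az":0,"claw":-1}]'
python3 - <<'E'
from h import *
p,d=grab("top")
P,p,d=cloud("top"); q=P.reshape(-1,3); s=np.array([(q-O)@xs,(q-O)@ys,q[:,2]]).T
b=s[(abs(s[:,0])<.04)&(s[:,2]>.06)&(s[:,2]<.1)&(s[:,1]<.34)&(s[:,1]>.13)]; print(b.min(0),b.max(0))
print(toS(telemetry.state()["tcp_pos"]),rel(S(0,.362,.3),RT))
cv2.imwrite("pics/crop2.png",cv2.resize(p[140:290,250:450],None,fx=4,fy=4,interpolation=cv2.INTER_CUBIC))
E
```

```text
clock: 4.35
tcp_pos: [0.4218, -0.1064, 0.2988]
tcp_rot: [0.974, 0.224, 0.001, 0.0]
wrist_force: [0.9, 0.3, -0.3]
finger_gap: 0.0127
finger_force: 0.0
clock: 4.95
tcp_pos: [0.3723, 0.0803, 0.2983]
tcp_rot: [0.974, 0.226, -0.0, 0.0]
wrist_force: [0.2, 0.2, -0.4]
finger_gap: 0.0002
finger_force: 0.0
[-0.03275173  0.13010875  0.06001933] [0.03146337 0.25967179 0.09942727]
[0.00348916 0.3061036  0.298161  ] [-1.970e-02 -2.793e-01 -9.300e-03  1.000e-04  1.000e-04 -2.600e-03]
```

View pics/crop2.png

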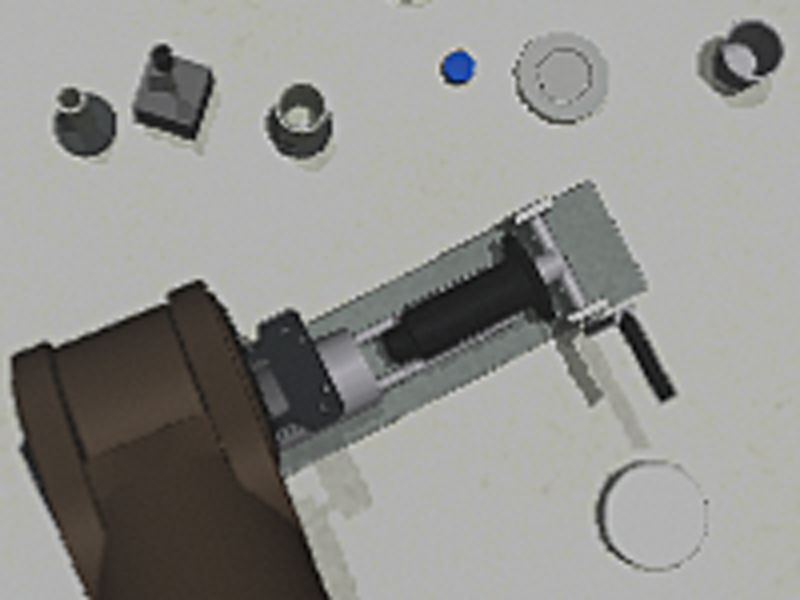

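```bash
python3 -m inch '[{"dx":-0.015,"dy":-0.15,"dz":0,"ax":0,"ay":0,"az":0,"claw":-1},{"dx":-0.015,"dy":-0.3,"dz":0,"ax":0,"ay":0,"az":0,"claw":-1},{"dx":-0.015,"dy":-0.3,"dz":0.15,"ax":0,"ay":0,"az":0,"claw":-1},{"dx":-0.015,"dy":-0.3,"dz":0.35,"ax":0,"ay":0,"az":0,"claw":-1},{"dx":-0.015,"dy":-0.3,"dz":0.5,"ax":0,"ay":0,"az":0,"claw":-1},{"dx":-0.015,"dy":-0.3,"dz":0.5,"ax":0,"ay":0,"az":0,"claw":-1},{"dx":-0.015,"dy":-0.3,"dz":0.5,"ax":0,"ay":0,"az":0,"claw":-1}]'
python3 - <<'E'
from h import *
s=telemetry.state();print(toS(s["tcp_pos"]),s["wrist_force"],rel(S(0,.362,.114),RT)); 
p,d=grab("wrist"); cv2.imwrite("pics/w2.png",p)
E
```

```text
clock: 5.7
tcp_pos: [0.3443, 0.1312, 0.1985]
tcp_rot: [0.975, 0.224, -0.001, 0.0]
wrist_force: [0.7, 0.8, 0.6]
finger_gap: 0.0007
finger_force: 0.0
[0.00125378 0.36525886 0.19850823] [0.68923801 0.84814818 0.56433974] [-5.500e-03  1.640e-02  4.225e-01 -1.000e-04  5.000e-04 -3.400e-03]
```

View pics/w2.png

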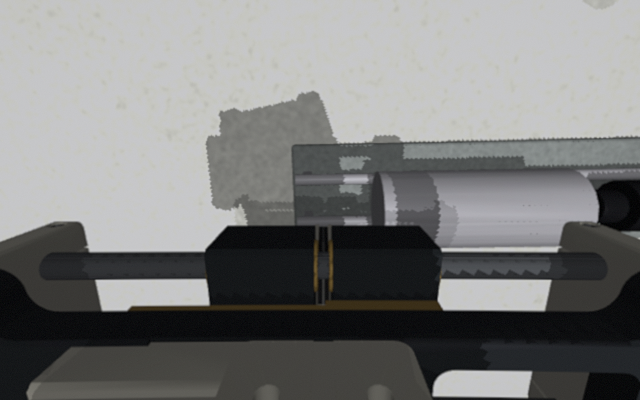

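```bash
python3 -m inch '[{"dx":-0.005,"dy":0,"dz":0.2,"ax":0,"ay":0,"az":-0.003,"claw":-1},{"dx":-0.005,"dy":0,"dz":0.41,"ax":0,"ay":0,"az":-0.003,"claw":-1},{"dx":-0.005,"dy":0,"dz":0.41,"ax":0,"ay":0,"az":-0.003,"claw":-1},{"dx":-0.005,"dy":0,"dz":0.41,"ax":0,"ay":0,"az":-0.003,"claw":-1}]'
python3 -m inch '[{"dx":0,"dy":0.05,"dz":0,"ax":0,"ay":0,"az":0,"claw":-1},{"dx":0,"dy":0.1,"dz":0,"ax":0,"ay":0,"az":0,"claw":-1},{"dx":0,"dy":0.13,"dz":0,"ax":0,"ay":0,"az":0,"claw":-1},{"dx":0,"dy":0.16,"dz":0,"ax":0,"ay":0,"az":0,"claw":-1},{"dx":0,"dy":0.19,"dz":0,"ax":0,"ay":0,"az":0,"claw":-1},{"dx":0,"dy":0.22,"dz":0,"ax":0,"ay":0,"az":0,"claw":-1},{"dx":0,"dy":0.25,"dz":0,"ax":0,"ay":0,"az":0,"claw":-1},{"dx":0,"dy":0.28,"dz":0,"ax":0,"ay":0,"az":0,"claw":-1}]'
python3 - <<'E'
from h import *
s=telemetry.state();print(toS(s["tcp_pos"]),s["wrist_force"]@ys)
E
```

```text
clock: 6.15
tcp_pos: [0.3437, 0.1315, 0.1174]
tcp_rot: [0.973, 0.229, -0.0, 0.0]
wrist_force: [0.7, 0.5, 0.5]
finger_gap: 0.0003
finger_force: 0.0
clock: 6.95
tcp_pos: [0.3683, 0.0809, 0.1162]
tcp_rot: [0.973, 0.229, -0.0, -0.0]
wrist_force: [-0.4, 2.2, 1.8]
finger_gap: 0.0003
finger_force: 0.9
[0.00034753 0.3095267  0.11616088] 2.164456638946673
```

```bash
python3 -m inch '[{"dx":0,"dy":0.04,"dz":0,"ax":0,"ay":0,"az":0,"claw":-1},{"dx":0,"dy":0.08,"dz":0,"ax":0,"ay":0,"az":0,"claw":-1},{"dx":0,"dy":0.12,"dz":0,"ax":0,"ay":0,"az":0,"claw":-1},{"dx":0,"dy":0.16,"dz":0,"ax":0,"ay":0,"az":0,"claw":-1},{"dx":0,"dy":0.2,"dz":0,"ax":0,"ay":0,"az":0,"claw":-1},{"dx":0,"dy":0.24,"dz":0,"ax":0,"ay":0,"az":0,"claw":-1},{"dx":0,"dy":0.28,"dz":0,"ax":0,"ay":0,"az":0,"claw":-1},{"dx":0,"dy":0.32,"dz":0,"ax":0,"ay":0,"az":0,"claw":-1}]'
python3 -m inch '[{"dx":0,"dy":0.03,"dz":0,"ax":0,"ay":0,"az":0,"claw":-1},{"dx":0,"dy":0.06,"dz":0,"ax":0,"ay":0,"az":0,"claw":-1},{"dx":0,"dy":0.09,"dz":0,"ax":0,"ay":0,"az":0,"claw":-1},{"dx":0,"dy":0.12,"dz":0,"ax":0,"ay":0,"az":0,"claw":-1},{"dx":0,"dy":0.14,"dz":0,"ax":0,"ay":0,"az":0,"claw":-1},{"dx":0,"dy":0.16,"dz":0,"ax":0,"ay":0,"az":0,"claw":-1},{"dx":0,"dy":0.17,"dz":0,"ax":0,"ay":0,"az":0,"claw":-1},{"dx":0,"dy":0.17,"dz":0,"ax":0,"ay":0,"az":0,"claw":-1}]'
python3 - <<'E'
from h import *
s=telemetry.state();print(toS(s["tcp_pos"]),s["wrist_force"]@ys)
p,d=grab("top")
cv2.imwrite("pics/crop3.png",cv2.resize(p[170:250,310:430],None,fx=6,fy=6,interpolation=cv2.INTER_CUBIC))
E
```

```text
clock: 7.75
tcp_pos: [0.397, 0.0234, 0.1162]
tcp_rot: [0.973, 0.229, -0.0, 0.0]
wrist_force: [-0.9, 2.2, 1.7]
finger_gap: 0.0003
finger_force: 1.0
clock: 8.55
tcp_pos: [0.4119, -0.0068, 0.1162]
tcp_rot: [0.973, 0.229, -0.0, 0.0]
wrist_force: [-0.1, -1.1, -1.0]
finger_gap: 0.0002
finger_force: 0.0
[2.00069073e-04 2.11588951e-01 1.16176160e-01] -0.9407497755237385
```

View pics/crop3.png

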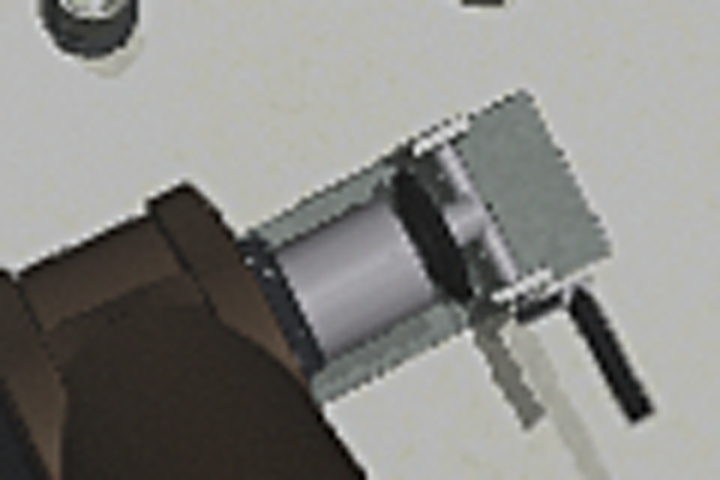

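```bash
for i in 1; do python3 -m inch '[{"dx":0,"dy":0.015,"dz":0,"ax":0,"ay":0,"az":0,"claw":-1},{"dx":0,"dy":0.03,"dz":0,"ax":0,"ay":0,"az":0,"claw":-1},{"dx":0,"dy":0.04,"dz":0,"ax":0,"ay":0,"az":0,"claw":-1}]'; python3 -m inch '[{"dx":0,"dy":0.01,"dz":0,"ax":0,"ay":0,"az":0,"claw":-1},{"dx":0,"dy":0.02,"dz":0,"ax":0,"ay":0,"az":0,"claw":-1}]'; done
python3 - <<'E'
from h import *
s=telemetry.state();print(toS(s["tcp_pos"]),s["wrist_force"]@ys)
E
```

```text
clock: 8.9
tcp_pos: [0.4155, -0.0139, 0.1162]
tcp_rot: [0.973, 0.229, -0.0, 0.0]
wrist_force: [-0.3, 0.1, -0.7]
finger_gap: 0.0005
finger_force: 0.4
clock: 9.1
tcp_pos: [0.4172, -0.0174, 0.1162]
tcp_rot: [0.973, 0.229, -0.0, 0.0]
wrist_force: [-0.7, 0.7, 0.3]
finger_gap: 0.0005
finger_force: 0.4
[0.00027376 0.19975549 0.11619815] 0.9289746448369995
```

```bash
python3 -m inch '[{"dx":0,"dy":0.01,"dz":0,"ax":0,"ay":0,"az":0,"claw":-1},{"dx":0,"dy":0.015,"dz":0,"ax":0,"ay":0,"az":0,"claw":-1}]'; python3 -m inch '[{"dx":0,"dy":0.01,"dz":0,"ax":0,"ay":0,"az":0,"claw":-1},{"dx":0,"dy":0.01,"dz":0,"ax":0,"ay":0,"az":0,"claw":-1}]'
python3 - <<'E'
from h import *
s=telemetry.state();print(toS(s["tcp_pos"]),s["wrist_force"]@ys)
E
```

```text
clock: 9.3
tcp_pos: [0.4178, -0.0184, 0.1161]
tcp_rot: [0.973, 0.23, -0.001, -0.001]
wrist_force: [-6.9, 12.8, 3.8]
finger_gap: 0.0006
finger_force: 7.0
clock: 9.5
tcp_pos: [0.4178, -0.0185, 0.1161]
tcp_rot: [0.973, 0.231, -0.001, -0.002]
wrist_force: [-8.4, 17.3, 7.0]
finger_gap: 0.0006
finger_force: 9.7
[0.00026545 0.19846209 0.11608148] 19.227757670395352
```

```bash
python3 -m inch '[{"dx":0,"dy":-0.05,"dz":0,"ax":0,"ay":0,"az":0,"claw":-1},{"dx":0,"dy":-0.12,"dz":0,"ax":0,"ay":0,"az":0,"claw":-1},{"dx":0,"dy":-0.12,"dz":-0.2,"ax":0,"ay":0,"az":0,"claw":-1},{"dx":0,"dy":-0.12,"dz":-0.43,"ax":0,"ay":0,"az":0,"claw":-0.3},{"dx":-0.1,"dy":-0.12,"dz":-0.65,"ax":0,"ay":0,"az":0,"claw":-0.3},{"dx":-0.2,"dy":0,"dz":-0.85,"ax":0,"ay":0,"az":0,"claw":-0.3},{"dx":-0.3,"dy":0.15,"dz":-0.93,"ax":0,"ay":0,"az":0,"claw":-0.3},{"dx":-0.4,"dy":0.35,"dz":-0.93,"ax":0,"ay":0,"az":0,"claw":-0.3}]' 
python3 -m inch '[{"dx":-0.05,"dy":0.2,"dz":0,"ax":0,"ay":0,"az":0,"claw":-0.3},{"dx":-0.08,"dy":0.4,"dz":0,"ax":0,"ay":0,"az":0,"claw":-0.3},{"dx":-0.09,"dy":0.6,"dz":0,"ax":0,"ay":0,"az":0,"claw":-0.3},{"dx":-0.09,"dy":0.63,"dz":0,"ax":0,"ay":0,"az":0,"claw":-0.3},{"dx":-0.09,"dy":0.63,"dz":0,"ax":0,"ay":0,"az":0,"claw":-0.3},{"dx":-0.09,"dy":0.63,"dz":0,"ax":0,"ay":0,"az":0,"claw":-0.3}]'
python3 - <<'E'
from h import *
p,d=grab("top"); s=telemetry.state()
P,p,d=cloud("top"); q=P.reshape(-1,3); s=np.array([(q-O)@xs,(q-O)@ys,q[:,2]]).T
b=s[(abs(s[:,0])<.02)&(s[:,2]>.08)&(s[:,2]<.105)&(s[:,1]<.34)&(s[:,1]>.05)]; print(b.min(0),b.max(0))
print(rel(S(-.098,0,.227),RT))
E
```

```text
clock: 10.3
tcp_pos: [0.3798, -0.1208, 0.3054]
tcp_rot: [0.973, 0.23, 0.003, 0.002]
wrist_force: [1.5, -0.1, -0.7]
finger_gap: 0.031
finger_force: 0.0
clock: 10.9
tcp_pos: [0.4189, -0.2396, 0.302]
tcp_rot: [0.973, 0.23, -0.0, -0.0]
wrist_force: [0.4, 0.4, -0.8]
finger_gap: 0.032
finger_force: 0.0
[-0.01999588  0.0504388   0.0804048 ] [0.01951616 0.18243905 0.09873318]
[-3.50e-03  1.90e-03  3.76e-01 -2.00e-04  1.00e-04  5.00e-04]
```

```bash
python3 -m inch '[{"dx":0,"dy":0,"dz":0.19,"ax":0,"ay":0,"az":0,"claw":-0.3},{"dx":0,"dy":0,"dz":0.376,"ax":0,"ay":0,"az":0,"claw":-0.3},{"dx":0,"dy":0,"dz":0.376,"ax":0,"ay":0,"az":0,"claw":-0.3},{"dx":0,"dy":0,"dz":0.376,"ax":0,"ay":0,"az":0,"claw":-1},{"dx":0,"dy":0,"dz":0.376,"ax":0,"ay":0,"az":0,"claw":-1},{"dx":0,"dy":0,"dz":0.376,"ax":0,"ay":0,"az":0,"claw":-1},{"dx":0,"dy":0,"dz":0.376,"ax":0,"ay":0,"az":0,"claw":-1},{"dx":0,"dy":0,"dz":0.376,"ax":0,"ay":0,"az":0,"claw":-1}]' 40
python3 -c "
from h import *
s=telemetry.state();print(toS(s['tcp_pos']),s['wrist_force'])"
```

```text
clock: 11.75
tcp_pos: [0.42, -0.2406, 0.2288]
tcp_rot: [0.973, 0.229, 0.001, 0.001]
wrist_force: [-1.8, 2.3, 7.9]
finger_gap: 0.0134
finger_force: 40.0
[-0.09688878 -0.00126128  0.22878594] [-1.76334716  2.31146995  7.94385351]
```

```bash
python3 -m inch '[{"dx":0,"dy":0.036,"dz":0.001,"ax":0,"ay":0,"az":0,"claw":-1},{"dx":0,"dy":0.084,"dz":0.006,"ax":0,"ay":0,"az":0,"claw":-1},{"dx":0,"dy":0.131,"dz":0.0145,"ax":0,"ay":0,"az":0,"claw":-1},{"dx":0,"dy":0.177,"dz":0.027,"ax":0,"ay":0,"az":0,"claw":-1},{"dx":0,"dy":0.223,"dz":0.043,"ax":0,"ay":0,"az":0,"claw":-1},{"dx":0,"dy":0.266,"dz":0.062,"ax":0,"ay":0,"az":0,"claw":-1},{"dx":0,"dy":0.3085,"dz":0.0854,"ax":0,"ay":0,"az":0,"claw":-1},{"dx":0,"dy":0.3486,"dz":0.1117,"ax":0,"ay":0,"az":0,"claw":-1}]'
python3 -m inch '[{"dx":0,"dy":0.038,"dz":0.029,"ax":0,"ay":0,"az":0,"claw":-1},{"dx":0,"dy":0.073,"dz":0.062,"ax":0,"ay":0,"az":0,"claw":-1},{"dx":0,"dy":0.106,"dz":0.097,"ax":0,"ay":0,"az":0,"claw":-1},{"dx":0,"dy":0.136,"dz":0.134,"ax":0,"ay":0,"az":0,"claw":-1},{"dx":0,"dy":0.163,"dz":0.174,"ax":0,"ay":0,"az":0,"claw":-1},{"dx":0,"dy":0.186,"dz":0.216,"ax":0,"ay":0,"az":0,"claw":-1},{"dx":0,"dy":0.206,"dz":0.26,"ax":0,"ay":0,"az":0,"claw":-1},{"dx":0,"dy":0.223,"dz":0.305,"ax":0,"ay":0,"az":0,"claw":-1}]'
python3 -c "
from h import *
s=telemetry.state();print(toS(s['tcp_pos']),s['wrist_force'])"
```

```text
clock: 12.55
tcp_pos: [0.4503, -0.3018, 0.2056]
tcp_rot: [0.973, 0.23, -0.0, -0.001]
wrist_force: [-4.0, 8.0, 6.8]
finger_gap: 0.0129
finger_force: 40.0
clock: 13.35
tcp_pos: [0.4703, -0.3418, 0.1445]
tcp_rot: [0.973, 0.23, -0.0, -0.001]
wrist_force: [-3.4, 8.1, 6.5]
finger_gap: 0.0128
finger_force: 40.0
[-0.09700864 -0.11422777  0.14450821] [-3.44260655  8.12320452  6.50887992]
```

```bash
python3 -m inch '[{"dx":0,"dy":0.01,"dz":0.035,"ax":0,"ay":0,"az":0,"claw":-1},{"dx":0,"dy":0.018,"dz":0.07,"ax":0,"ay":0,"az":0,"claw":-1},{"dx":0,"dy":0.024,"dz":0.105,"ax":0,"ay":0,"az":0,"claw":-1},{"dx":0,"dy":0.027,"dz":0.141,"ax":0,"ay":0,"az":0,"claw":-1},{"dx":0,"dy":0.028,"dz":0.165,"ax":0,"ay":0,"az":0,"claw":-1},{"dx":0,"dy":0.029,"dz":0.183,"ax":0,"ay":0,"az":0,"claw":-1},{"dx":0,"dy":0.029,"dz":0.195,"ax":0,"ay":0,"az":0,"claw":-1},{"dx":0,"dy":0.029,"dz":0.2,"ax":0,"ay":0,"az":0,"claw":-1}]'
python3 - <<'E'
from h import *
s=telemetry.state();print(toS(s['tcp_pos']),s['wrist_force'])
p,d=grab("scene"); cv2.imwrite("pics/crop4.png",cv2.resize(p[40:290,180:440],None,fx=2.2,fy=2.2,interpolation=cv2.INTER_CUBIC))
E
```

```text
clock: 14.15
tcp_pos: [0.4732, -0.3476, 0.1049]
tcp_rot: [0.973, 0.229, 0.0, -0.0]
wrist_force: [-2.5, 4.1, 7.4]
finger_gap: 0.0128
finger_force: 40.0
[-0.09694658 -0.12074397  0.10486935] [-2.52093682  4.06240884  7.38166519]
```

View pics/crop4.png

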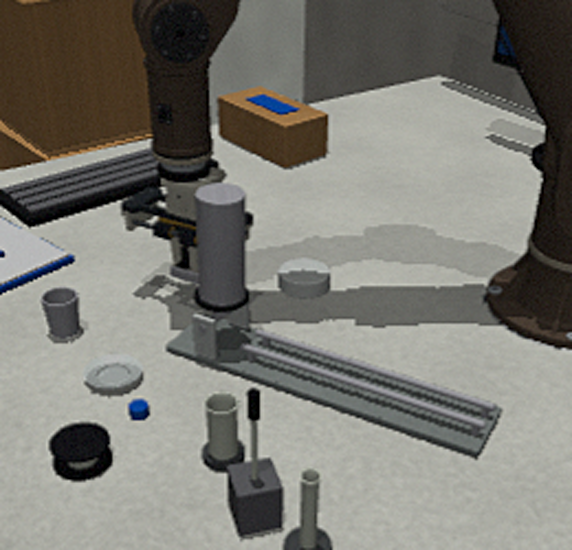

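```bash
python3 -m inch '[{"dx":0,"dy":0,"dz":0.015,"ax":0,"ay":0,"az":0,"claw":-1},{"dx":0,"dy":0,"dz":0.02,"ax":0,"ay":0,"az":0,"claw":-1},{"dx":0,"dy":0,"dz":0.02,"ax":0,"ay":0,"az":0,"claw":-1}]'
python3 -c "
from h import *
s=telemetry.state();print(toS(s['tcp_pos']),s['wrist_force'])"
```

```text
clock: 14.5
tcp_pos: [0.4734, -0.3476, 0.1022]
tcp_rot: [0.973, 0.229, 0.0, 0.0]
wrist_force: [-6.5, 6.6, 20.4]
finger_gap: 0.0129
finger_force: 40.0
[-0.09684715 -0.120783    0.10224219] [-6.49464659  6.60897795 20.36957283]
```

```bash
python3 -m inch '[{"dx":0,"dy":0,"dz":0.01,"ax":0,"ay":0,"az":0,"claw":-1},{"dx":0,"dy":0,"dz":0.015,"ax":0,"ay":0,"az":0,"claw":-1},{"dx":0,"dy":0,"dz":0.015,"ax":0,"ay":0,"az":0,"claw":-1}]'
python3 - <<'E'
from h import *
s=telemetry.state();print(toS(s['tcp_pos']),s['wrist_force'])
p,d=grab("scene");P,p,d=cloud("scene"); q=P.reshape(-1,3); s=np.array([(q-O)@xs,(q-O)@ys,q[:,2]]).T
for lo,hi in((.11,.13),(.14,.16),(.17,.19),(.2,.22),(.225,.26)):
    b=s[(abs(s[:,0])<.05)&(abs(s[:,1])<.05)&(s[:,2]>lo)&(s[:,2]<hi)]; c=np.linalg.lstsq(np.c_[2*b[:,:2],np.ones(len(b))],(b[:,:2]**2).sum(1),rcond=None)[0]; print(lo,len(b),c[:2],np.sqrt(c[2]+c[:2]@c[:2]),b.mean(0),b[:,2].max())
E
```

```text
clock: 14.8
tcp_pos: [0.4735, -0.3476, 0.1017]
tcp_rot: [0.973, 0.229, 0.001, 0.001]
wrist_force: [-15.7, 12.6, 48.5]
finger_gap: 0.0127
finger_force: 40.0
[-0.09672799 -0.12086796  0.10170051] [-15.72113814  12.63696292  48.46947496]
0.11 129 [0.00013095 0.00149812] 0.03077396323750371 [0.01987792 0.01503546 0.12006972] 0.12969638687587792
0.14 131 [3.69672001e-05 1.70349584e-03] 0.030661657822486726 [0.01947949 0.01529368 0.14950218] 0.15989392033172012
0.17 138 [0.00057871 0.00173007] 0.03030454880254557 [0.01897365 0.01462368 0.18005037] 0.18996483023800603
0.2 144 [0.00033233 0.00177015] 0.03060481448342745 [0.02051341 0.01385563 0.21011857] 0.2198163142332415
0.225 283 [0.00350148 0.0036627 ] 0.02480929118459739 [0.00846033 0.006759   0.23757457] 0.24294768037954073
```

```bash
python3 -m inch '[{"dx":0,"dy":0,"dz":-0.03,"ax":0,"ay":0,"az":0,"claw":-1},{"dx":0,"dy":0,"dz":-0.03,"ax":0,"ay":0,"az":0,"claw":-0.3},{"dx":0,"dy":0,"dz":-0.03,"ax":0,"ay":0,"az":0,"claw":-0.3},{"dx":0,"dy":0,"dz":-0.03,"ax":0,"ay":0,"az":0,"claw":-0.3},{"dx":0,"dy":0,"dz":-0.15,"ax":0,"ay":0,"az":0,"claw":-0.3},{"dx":0,"dy":0,"dz":-0.35,"ax":0,"ay":0,"az":0,"claw":-0.3},{"dx":0,"dy":0,"dz":-0.55,"ax":0,"ay":0,"az":0,"claw":-0.3},{"dx":0,"dy":0,"dz":-0.75,"ax":0,"ay":0,"az":0,"claw":-0.3}]'
python3 -m inch '[{"dx":0,"dy":0,"dz":-0.25,"ax":0,"ay":0,"az":0,"claw":-0.2},{"dx":0,"dy":0,"dz":-0.5,"ax":0,"ay":0,"az":0,"claw":-0.2},{"dx":0,"dy":-0.1,"dz":-0.6,"ax":0,"ay":0,"az":0,"claw":-0.2},{"dx":0,"dy":-0.25,"dz":-0.6,"ax":0,"ay":0,"az":0,"claw":-0.2},{"dx":0,"dy":-0.25,"dz":-0.6,"ax":0,"ay":0,"az":0,"claw":-0.2}]'
python3 -c "
from h import *
s=telemetry.state();print(s['tcp_pos'],rel([.6455,.1083,.30],RT))"
```

```text
clock: 15.65
tcp_pos: [0.4726, -0.3485, 0.248]
tcp_rot: [0.973, 0.229, -0.0, -0.0]
wrist_force: [1.1, -0.8, -0.2]
finger_gap: 0.0326
finger_force: 0.0
clock: 16.15
tcp_pos: [0.4502, -0.3007, 0.3679]
tcp_rot: [0.973, 0.23, 0.001, 0.0]
wrist_force: [0.0, 0.8, 0.2]
finger_gap: 0.0366
finger_force: 0.0
[ 0.45015041 -0.30071156  0.36790443] [ 1.7899e+00 -1.3898e+00  3.4060e-01  2.0000e-04 -3.0000e-04  8.0000e-04]
```

```bash
python3 -m inch '[{"dx":0.19,"dy":-0.14,"dz":0,"ax":0,"ay":0,"az":0,"claw":-0.2},{"dx":0.38,"dy":-0.29,"dz":0,"ax":0,"ay":0,"az":0,"claw":-0.2},{"dx":0.57,"dy":-0.44,"dz":0,"ax":0,"ay":0,"az":0,"claw":-0.2},{"dx":0.76,"dy":-0.59,"dz":0,"ax":0,"ay":0,"az":0,"claw":-0.2},{"dx":0.9,"dy":-0.7,"dz":0,"ax":0,"ay":0,"az":0,"claw":-0.2}]'
python3 -m inch '[{"dx":0.19,"dy":-0.14,"dz":0,"ax":0,"ay":0,"az":0,"claw":-0.2},{"dx":0.38,"dy":-0.29,"dz":0,"ax":0,"ay":0,"az":0,"claw":-0.2},{"dx":0.57,"dy":-0.44,"dz":0,"ax":0,"ay":0,"az":0,"claw":-0.2},{"dx":0.76,"dy":-0.59,"dz":0.1,"ax":0,"ay":0,"az":0,"claw":-0.2},{"dx":0.88,"dy":-0.69,"dz":0.3,"ax":0,"ay":0,"az":0,"claw":-0.2},{"dx":0.88,"dy":-0.69,"dz":0.33,"ax":0,"ay":0,"az":0,"claw":-0.2},{"dx":0.88,"dy":-0.69,"dz":0.33,"ax":0,"ay":0,"az":0,"claw":-0.2},{"dx":0.88,"dy":-0.69,"dz":0.33,"ax":0,"ay":0,"az":0,"claw":-0.2}]'
python3 - <<'E'
from h import *
p,d=grab("wrist"); cv2.imwrite("pics/w3.png",p); s=telemetry.state(); print(s["tcp_pos"],rel([.6455,.1083,.206],RT))
P,p,d=cloud("wrist"); q=P.reshape(-1,3); ok=(d.reshape(-1)>0)
for n,c,z0,z1 in(("rod",[.6455,.1083],.165,.185),("tube",[.628,.183],.1,.12)):
    b=q[ok&(np.linalg.norm(q[:,:2]-c,axis=1)<.025)&(q[:,2]>z0)&(q[:,2]<z1)]; print(n,len(b),b.mean(0) if len(b) else 0,(b.min(0)+b.max(0))/2,b.max(0)-b.min(0))
E
```

```text
clock: 16.65
tcp_pos: [0.5503, -0.095, 0.3664]
tcp_rot: [0.973, 0.23, 0.0, -0.0]
wrist_force: [0.5, -1.0, 0.3]
finger_gap: 0.0369
finger_force: 0.0
clock: 17.45
tcp_pos: [0.6456, 0.1026, 0.301]
tcp_rot: [0.974, 0.228, 0.0, 0.0]
wrist_force: [1.1, -0.7, 1.3]
finger_gap: 0.0365
finger_force: 0.0
[0.64575037 0.10241838 0.30179618] [ 1.13e-02 -2.75e-02  4.79e-01  4.00e-04 -4.00e-04 -8.00e-04]
rod 275 [0.64701452 0.10689373 0.17328172] [0.64639908 0.10650508 0.17079615] [0.01371567 0.0136392  0.01092321]
tube 306 [0.62586679 0.18127999 0.10718344] [0.6272142  0.18043794 0.10540768] [0.02300495 0.02290254 0.01075047]
```

View pics/w3.png

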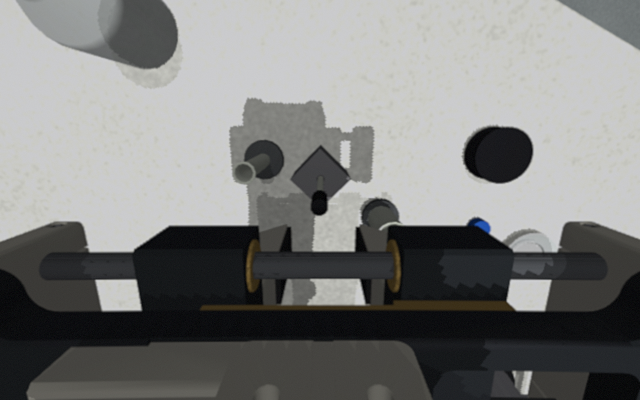

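```bash
python3 -m inch '[{"dx":0.0127,"dy":-0.0205,"dz":0,"ax":0,"ay":0,"az":0,"claw":-0.2},{"dx":0.0127,"dy":-0.0205,"dz":0.2,"ax":0,"ay":0,"az":0,"claw":-0.2},{"dx":0.0127,"dy":-0.0205,"dz":0.4,"ax":0,"ay":0,"az":0,"claw":-0.2},{"dx":0.0127,"dy":-0.0205,"dz":0.479,"ax":0,"ay":0,"az":0,"claw":-0.2},{"dx":0.0127,"dy":-0.0205,"dz":0.479,"ax":0,"ay":0,"az":0,"claw":-0.4},{"dx":0.0127,"dy":-0.0205,"dz":0.479,"ax":0,"ay":0,"az":0,"claw":-1},{"dx":0.0127,"dy":-0.0205,"dz":0.479,"ax":0,"ay":0,"az":0,"claw":-1},{"dx":0.0127,"dy":-0.0205,"dz":0.479,"ax":0,"ay":0,"az":0,"claw":-1}]' 15
python3 -m inch '[{"dx":0,"dy":0,"dz":0,"ax":0,"ay":0,"az":0,"claw":-1},{"dx":0,"dy":0,"dz":0,"ax":0,"ay":0,"az":0,"claw":-1},{"dx":0,"dy":0,"dz":0,"ax":0,"ay":0,"az":0,"claw":-1}]'
python3 -c "
from h import *
s=telemetry.state();print(s['tcp_pos'],s['wrist_force'],s['finger_gap'])"
```

```text
clock: 18.3
tcp_pos: [0.6466, 0.1088, 0.2069]
tcp_rot: [0.973, 0.229, 0.002, 0.0]
wrist_force: [0.6, -1.8, 4.0]
finger_gap: 0.0138
finger_force: 15.0
clock: 18.6
tcp_pos: [0.6467, 0.1088, 0.2068]
tcp_rot: [0.973, 0.229, 0.002, 0.0]
wrist_force: [1.4, -0.5, 7.1]
finger_gap: 0.0134
finger_force: 15.0
[0.6467471  0.10879983 0.20683453] [ 1.37530277 -0.46678528  7.07121106] 0.013432656762947772
```

```bash
python3 -m inch '[{"dx":0,"dy":0,"dz":-0.05,"ax":0,"ay":0,"az":0,"claw":-1},{"dx":0,"dy":0,"dz":-0.15,"ax":0,"ay":0,"az":0,"claw":-1},{"dx":0,"dy":0,"dz":-0.3,"ax":0,"ay":0,"az":0,"claw":-1},{"dx":0,"dy":0,"dz":-0.45,"ax":0,"ay":0,"az":0,"claw":-1},{"dx":0,"dy":0,"dz":-0.6,"ax":0,"ay":0,"az":0,"claw":-1},{"dx":0,"dy":0,"dz":-0.64,"ax":0,"ay":0,"az":0,"claw":-1},{"dx":0,"dy":0,"dz":-0.64,"ax":0,"ay":0,"az":0,"claw":-1}]'
python3 -c "
from h import *
s=telemetry.state();print(s['tcp_pos'],s['wrist_force'],s['finger_gap'],rel(np.array([.6467-.0184,.1088+.0747,s['tcp_pos'][2]]),RT))"
```

```text
clock: 19.3
tcp_pos: [0.6459, 0.1094, 0.3348]
tcp_rot: [0.973, 0.229, 0.002, -0.0]
wrist_force: [0.6, -0.1, -0.0]
finger_gap: 0.0139
finger_force: 15.0
[0.64585235 0.1093702  0.33478352] [ 0.62805213 -0.14717939 -0.02391172] 0.013883179152576572 [ 8.690e-02 -3.709e-01  1.000e-04  2.000e-04 -9.000e-04  0.000e+00]
```

```bash
python3 -m inch '[{"dx":0.03,"dy":-0.12,"dz":0,"ax":0,"ay":0,"az":0,"claw":-1},{"dx":0.06,"dy":-0.26,"dz":0,"ax":0,"ay":-0.001,"az":0,"claw":-1},{"dx":0.087,"dy":-0.371,"dz":0,"ax":0,"ay":-0.001,"az":0,"claw":-1},{"dx":0.087,"dy":-0.371,"dz":0,"ax":0,"ay":-0.001,"az":0,"claw":-1},{"dx":0.087,"dy":-0.371,"dz":0,"ax":0,"ay":-0.001,"az":0,"claw":-1},{"dx":0.087,"dy":-0.371,"dz":0,"ax":0,"ay":-0.001,"az":0,"claw":-1}]'
python3 - <<'E'
from h import *
s=telemetry.state(); print(s["tcp_pos"])
for n in("scene","top","wrist"):
    p,d=grab(n); P,p,d=cloud(n); q=P.reshape(-1,3); ok=(d.reshape(-1)>0)
    for nm,z0,z1 in(("rodlow",.15,.25),("tube",.085,.118)):
        b=q[ok&(np.linalg.norm(q[:,:2]-[.628,.183],axis=1)<.02)&(q[:,2]>z0)&(q[:,2]<z1)]
        if len(b): print(n,nm,len(b),b.mean(0).round(4),((b.min(0)+b.max(0))/2).round(4),(b.max(0)-b.min(0)).round(4))
    if n=="scene":
        z=np.load("pics/scene.npz"); w=(np.array([.628,.183,.14])-z["T"][:3,3])@z["T"][:3,:3]; u,v=(z["K"]@(w/w[2]))[:2].astype(int); print(u,v); a=p[v-50:v+50,u-30:u+30]
    if n=="wrist": b_=p[60:300,180:420]
im=np.hstack([cv2.resize(a,(330,550),interpolation=cv2.INTER_CUBIC),cv2.resize(b_,(460,550),interpolation=cv2.INTER_CUBIC)]); cv2.imwrite("pics/ins.png",im)
E
```

```text
clock: 19.9
tcp_pos: [0.6282, 0.1816, 0.3319]
tcp_rot: [0.974, 0.228, -0.002, 0.001]
wrist_force: [0.8, -0.5, -0.6]
finger_gap: 0.0135
finger_force: 15.0
[0.62815601 0.18158526 0.33185438]
scene rodlow 126 [0.6284 0.182  0.2028] [0.6275 0.1811 0.2002] [0.0088 0.0069 0.0981]
scene tube 118 [0.6286 0.1818 0.1019] [0.6284 0.18   0.0993] [0.0231 0.0221 0.0285]
321 246
wrist rodlow 317 [0.6292 0.1818 0.2104] [0.6284 0.1811 0.2001] [0.0044 0.0064 0.0999]
wrist tube 252 [0.6271 0.1808 0.1044] [0.6268 0.1805 0.0978] [0.023  0.0224 0.0255]
```

View pics/ins.png

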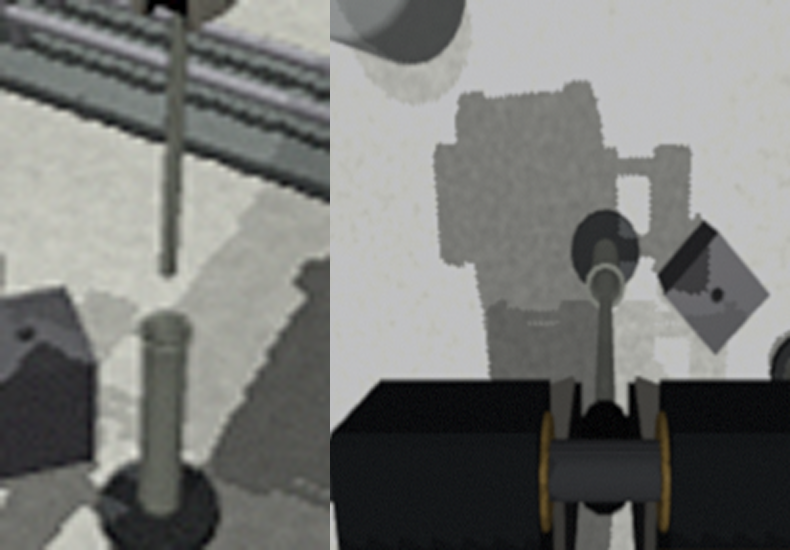

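```bash
python3 -m inch '[{"dx":0,"dy":0,"dz":0.06,"ax":0,"ay":0,"az":0,"claw":-1},{"dx":0,"dy":0,"dz":0.12,"ax":0,"ay":0,"az":0,"claw":-1},{"dx":0,"dy":0,"dz":0.15,"ax":0,"ay":0,"az":0,"claw":-1},{"dx":0,"dy":0,"dz":0.18,"ax":0,"ay":0,"az":0,"claw":-1},{"dx":0,"dy":0,"dz":0.21,"ax":0,"ay":0,"az":0,"claw":-1},{"dx":0,"dy":0,"dz":0.24,"ax":0,"ay":0,"az":0,"claw":-1},{"dx":0,"dy":0,"dz":0.24,"ax":0,"ay":0,"az":0,"claw":-1}]'
python3 -c "
from h import *
s=telemetry.state();print(s['tcp_pos'],s['wrist_force'],s['moment'])"
```

```text
clock: 20.75
tcp_pos: [0.6275, 0.1828, 0.2839]
tcp_rot: [0.973, 0.229, -0.002, 0.0]
wrist_force: [0.3, -0.4, -0.1]
finger_gap: 0.0133
finger_force: 15.0
[0.62754273 0.18281606 0.28389332] [ 0.2921921  -0.44927973 -0.06195888] [-0.00410438  0.00062469 -0.04791234]
```

Bottom is at z≈0.092, inside the mouth with no contact force. Continue down.

```bash
python3 -m inch '[{"dx":0,"dy":0,"dz":0.05,"ax":0,"ay":0,"az":0,"claw":-1},{"dx":0,"dy":0,"dz":0.1,"ax":0,"ay":0,"az":0,"claw":-1},{"dx":0,"dy":0,"dz":0.15,"ax":0,"ay":0,"az":0,"claw":-1},{"dx":0,"dy":0,"dz":0.2,"ax":0,"ay":0,"az":0,"claw":-1},{"dx":0,"dy":0,"dz":0.25,"ax":0,"ay":0,"az":0,"claw":-1},{"dx":0,"dy":0,"dz":0.29,"ax":0,"ay":0,"az":0,"claw":-1},{"dx":0,"dy":0,"dz":0.33,"ax":0,"ay":0,"az":0,"claw":-1},{"dx":0,"dy":0,"dz":0.33,"ax":0,"ay":0,"az":0,"claw":-1}]'
python3 -m inch '[{"dx":0,"dy":0,"dz":0.015,"ax":0,"ay":0,"az":0,"claw":-1},{"dx":0,"dy":0,"dz":0.03,"ax":0,"ay":0,"az":0,"claw":-1},{"dx":0,"dy":0,"dz":0.04,"ax":0,"ay":0,"az":0,"claw":-1},{"dx":0,"dy":0,"dz":0.04,"ax":0,"ay":0,"az":0,"claw":-1}]'
python3 -c "
from h import *
s=telemetry.state();print(s['tcp_pos'],s['wrist_force'],s['moment'])"
```

```text
clock: 21.55
tcp_pos: [0.6272, 0.1826, 0.2175]
tcp_rot: [0.973, 0.229, -0.003, 0.001]
wrist_force: [0.4, -0.2, -0.9]
finger_gap: 0.0137
finger_force: 15.0
clock: 21.95
tcp_pos: [0.6276, 0.1828, 0.2107]
tcp_rot: [0.973, 0.229, -0.002, 0.0]
wrist_force: [0.4, -0.9, -0.7]
finger_gap: 0.0141
finger_force: 15.0
[0.62760801 0.18278601 0.21071041] [ 0.42792818 -0.87008184 -0.69537313] [ 0.01496541 -0.06024131 -0.03205488]
```

```bash
python3 -m inch '[{"dx":0,"dy":0,"dz":0.008,"ax":0,"ay":0,"az":0,"claw":-1},{"dx":0,"dy":0,"dz":0.016,"ax":0,"ay":0,"az":0,"claw":-1},{"dx":0,"dy":0,"dz":0.02,"ax":0,"ay":0,"az":0,"claw":-1},{"dx":0,"dy":0,"dz":0.02,"ax":0,"ay":0,"az":0,"claw":-1}]'
python3 -m inch '[{"dx":0,"dy":0,"dz":0.006,"ax":0,"ay":0,"az":0,"claw":-1},{"dx":0,"dy":0,"dz":0.012,"ax":0,"ay":0,"az":0,"claw":-1},{"dx":0,"dy":0,"dz":0.012,"ax":0,"ay":0,"az":0,"claw":-1}]'
```

```text
clock: 22.35
tcp_pos: [0.6277, 0.1829, 0.207]
tcp_rot: [0.973, 0.229, -0.001, 0.0]
wrist_force: [-0.9, 0.6, 0.7]
finger_gap: 0.0135
finger_force: 15.0
clock: 22.65
tcp_pos: [0.6288, 0.1835, 0.2065]
tcp_rot: [0.973, 0.229, 0.0, 0.0]
wrist_force: [-0.6, -0.3, 12.3]
finger_gap: 0.0133
finger_force: 15.0
```

```bash
python3 -m inch '[{"dx":0,"dy":0,"dz":-0.006,"ax":0,"ay":0,"az":0,"claw":-1},{"dx":0,"dy":0,"dz":-0.006,"ax":0,"ay":0,"az":0,"claw":-0.2},{"dx":0,"dy":0,"dz":-0.006,"ax":0,"ay":0,"az":0,"claw":-0.2},{"dx":0,"dy":0,"dz":-0.006,"ax":0,"ay":0,"az":0,"claw":-0.2},{"dx":0,"dy":0,"dz":-0.1,"ax":0,"ay":0,"az":0,"claw":-0.2},{"dx":0,"dy":0,"dz":-0.25,"ax":0,"ay":0,"az":0,"claw":-0.2},{"dx":0,"dy":0,"dz":-0.45,"ax":0,"ay":0,"az":0,"claw":-0.2},{"dx":0,"dy":0,"dz":-0.6,"ax":0,"ay":0,"az":0,"claw":-0.2}]'
python3 -m inch '[{"dx":-0.1,"dy":0,"dz":0,"ax":0,"ay":0,"az":0,"claw":-0.2},{"dx":-0.3,"dy":0,"dz":0,"ax":0,"ay":0,"az":0,"claw":-0.2},{"dx":-0.3,"dy":0,"dz":0,"ax":0,"ay":0,"az":0,"claw":-0.2},{"dx":-0.3,"dy":0,"dz":0,"ax":0,"ay":0,"az":0,"claw":-0.2}]'
python3 - <<'E'
from h import *
p,d=grab("scene"); P,p,d=cloud("scene"); q=P.reshape(-1,3)
b=q[(np.linalg.norm(q[:,:2]-[.628,.182],axis=1)<.02)&(q[:,2]>.135)&(q[:,2]<.3)]; print("rod",len(b),b.mean(0),b[:,2].max())
s=np.array([(q-O)@xs,(q-O)@ys,q[:,2]]).T; b=s[(abs(s[:,0])<.05)&(abs(s[:,1])<.05)&(s[:,2]>.2)&(s[:,2]<.3)]; print("beaker",len(b),b.mean(0),b[:,2].max())
E
```

```text
clock: 23.45
tcp_pos: [0.628, 0.1832, 0.3265]
tcp_rot: [0.973, 0.229, -0.001, 0.0]
wrist_force: [1.0, 0.6, 0.8]
finger_gap: 0.0366
finger_force: 0.0
clock: 23.85
tcp_pos: [0.5739, 0.1558, 0.3248]
tcp_rot: [0.973, 0.229, -0.001, 0.001]
wrist_force: [-0.2, 0.4, -0.3]
finger_gap: 0.0365
finger_force: 0.0
rod 99 [0.62920375 0.18462572 0.16190695] 0.17678948268390215
beaker 442 [0.01385378 0.01230591 0.22880518] 0.24334564975823753
```

Rod top sits at 0.175 (bottomed) and the beaker's top at 0.24 (seated, upright).

```bash
python3 -c "
from rig import bot
print(bot.hand_in())"
```

```text
the job is handed in; nothing more can be done
None
```

The beaker is upside down on the upright peg, with its rim home against the collar. The rod is in the narrow tube, pushed down to the bottom, and the job is handed in at about 24 s on the robot's clock; the hand-in returned no verdict.

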